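# Read the stock label deep in the art-room rack

## Task

Draw the label reader out of its charging dock by the part that sticks out, lay it down flat, let go, and take it again by its black handle. Then reach its nose down the lane of the plywood rack that holds the square metal tin and hold it still for at least a second, square to the tin's label, level with the label's middle and about 35 mm from it. Finally lay the reader flat, right way up, wholly on the white sheet and let go (never let go of it in the air); do not shift the tin, the tub or any of the other things on the table.

Things in the scene. Friction and masses are not known exactly. Their poses are not given: they have to be found in the camera images.
- reader: label reader, a straight stick 190 mm long with flat underside, 0.16 kg; origin under its middle, x towards the nose, z up. Rear half (x -95 to 0): black ribbed handle 30 wide, 30 high. Then grey neck (x 0 to 55) 24 wide, 28 high, and grey head (x 55 to 95) 32 wide, 30 high. At the start the handle is inside the dock; neck and head stick out level, underside 8 mm above the table.
- reader_nose (a point): centre of the window in the reader's nose face: 95 mm ahead of the reader's origin, 15 mm above its underside; axes as the reader's (x is where it looks)
- reader_tail (a point): centre of the handle's end face: 95 mm behind the reader's origin, 15 mm above its underside
- dock: grey charging dock fixed to the table on a black base 100 x 80 mm: a level sleeve 100 long, 52 wide, 51 high, closed above and behind, mouth at x = -50 mm facing its -x; bore 36 wide, 36 high, floor at 8 mm. Origin under its middle. The reader lies in it, nose along the dock's -x, and must be drawn out 95 mm along -x.
- rack: plywood rack fixed to the table, 185 mm deep (x), 138 wide (y), 95 high: two lanes 54 mm wide, centred at y = +32 and -32 mm, floor 8 mm thick, open above and to its -x (mouth at x = -92), closed behind. Origin under its middle. At the back of one lane stands the tin, of the other the tub (either way round), labels facing the mouth, about 133 mm from it.
- tin: square metal tin 46 x 48 mm, 120 high, with a screw cap 14 mm high on top, 0.7 kg, standing loose on the rack's floor; origin under its centre, its -x face (to the lane's mouth) carries the label. Not to be moved.
- tin_label (a point): centre of the tin's barred paper label (34 wide, 40 high): 24 mm from the tin's axis on its -x face, 47 mm above its underside (55 mm above the table); axes as the tin's: x points into the tin, z up
- tub: round white tub 48 mm across, 106 high, with a label too, in the other lane; not the one to read, not to be moved. Origin under its centre.
- sheet: white paper sheet fixed flat on the table, 280 mm (x) by 360 mm (y), 2 mm thick; origin under its centre. One paint pot stands on it near its far (+x) edge.
- pot_a: on the sheet, near the middle of its far edge: paint pot 60 mm across, 60 mm high with a coloured lid; origin under its centre. Leave it alone.
- pot_b: paint pot 60 mm across, 60 mm high with a coloured lid; origin under its centre. Leave it alone.
- pot_c: paint pot 60 mm across, 60 mm high with a coloured lid; origin under its centre. Leave it alone.
- cup: white open water cup 72 mm across, 75 high; leave it alone; origin under its centre
- brush: paint brush 200 mm long, lying; leave it alone
- glue: white glue bottle 48 mm across, 110 high; leave it alone; origin under its centre
- palette: wooden palette about 170 x 220 mm, 6 mm thick, lying; leave it alone
Mind the look-alikes: they are no part of the job. Leave any green look-alike of the reader alone.

How it is judged:
On the way, in this order (a step that is already met when the one before it is completed fails the run):
1. the reader is out of the dock, lies flat and has been let go (horizontal distance between reader and dock above 0.13 m and height (world z) of reader below 0.012 m and angle between reader's own z axis and vertical below 0.15 rad and linear speed of reader below 0.02 m/s and contact force between the fingers and reader below 0.05 N), for 0.2 s.
2. held by its handle (TCP behind its middle), still for 1 s: nose 15 to 55 mm before the tin label, within 14 mm of its middle sideways and in height, within 0.17 rad of square (x of reader_nose in the frame of tin_label between -0.055 and -0.015 m and y of reader_nose in the frame of tin_label between -0.014 and 0.014 m and z of reader_nose in the frame of tin_label between -0.014 and 0.014 m and angle between the x axis of reader and the x axis of tin, either way round below 0.17 rad and linear speed of reader below 0.02 m/s and angular speed of reader below 0.15 rad/s and contact force between the fingers and reader above 0.5 N and x of the grasp point in the frame of reader below -0.005 m), for 1 s.
At the end, for the whole second after the job is handed in: The reader lies at rest, let go, right way up (within 0.15 rad of flat) with both its ends within the white sheet's outline (2 mm over at most); tin and tub are within 15 mm and all other loose things within 30 mm of where they began (x of reader_nose in the frame of sheet between -0.142 and 0.142 m and y of reader_nose in the frame of sheet between -0.182 and 0.182 m and x of reader_tail in the frame of sheet between -0.142 and 0.142 m and y of reader_tail in the frame of sheet between -0.182 and 0.182 m and height (world z) of reader below 0.012 m and angle between reader's own z axis and vertical below 0.15 rad and linear speed of reader below 0.02 m/s and contact force between the fingers and reader below 0.05 N and distance of each of tin, tub from where it was at the start of the episode below 0.015 m and distance of each of pot_a, pot_b, pot_c, cup, brush, glue, palette from where it was at the start of the episode below 0.03 m); the robot touches nothing.
It fails at once if tin or tub shifted more than 15 mm (distance of any of tin, tub from where it was at the start of the episode above 0.015 m).
It fails at once if another thing on the table shifted more than 30 mm (distance of any of pot_a, pot_b, pot_c, cup, brush, glue, palette from where it was at the start of the episode above 0.03 m).
It fails at once if reader let go more than 40 mm above the table (contact force between the fingers and reader below 0.05 N and height (world z) of reader above 0.04 m).
It also fails if it takes over 59 s, if anything falls off the work surface, if the arm or the gripper's body presses on something with over 40 N, if the wrist force passes 120 N, or if a joint passes its speed limit or range.

## Robot

A 6-joint arm with a two-finger parallel gripper is mounted at the origin on the work surface. World frame = base frame: x ahead of the robot, y to its left, z up, the work surface at z = 0. Lengths are in m, angles in rad, forces in N, time in s.
With the tool pointing down it reaches from about 0.3 to 0.95 m from the base axis. Payload 3.1 kg.
Tool frame: the origin (TCP) lies between the finger pads, 19 mm behind the fingertips; this is the grasp point; z points along the fingers, y is the line along which they close (so a half turn about z gives the same grasp; the last joint's range is limited). The gripper opens to 85 mm and grips with 20 to 120 N. Pads are 22 mm wide; open, the fingers measure 114 mm over their backs; the gripper's body (76 mm by 85 mm) begins 54 mm behind the grasp point. The pads swing forward as they close: fully open they stand 13 mm farther back than shut.
Start: joints at [1.082, 0.308, 1.634, -0, 1.2, -0.07], TCP at [0.254, 0.571, 0.25] pointing down, gripper open.
Joint ranges: [-3.06, 3.06], [-0.79, 1.96], [0.05, 2.63], [-1.19, 4.34], [0.05, 2.64], [-2.94, 2.94]. Speed limits (rad/s): [2.79, 2.79, 3.14, 3.14, 3.14, 3.14].

## Interface

Orientations are given as [roll, pitch, yaw] about the fixed x, y, z axes, in that order (R = Rz(yaw) Ry(pitch) Rx(roll)).
In Python, from cell import env gives the robot as it stands.
- The arm moves only by the tool arm_command, never from a script. Its argument "rows" is a list of rows, each a list of 7 numbers: the shift along the tool's x, y, z scaled (see below), then the turn, a rotation vector about the tool's x, y, z scaled (see below), then the opening, from -1 (shut) to 1 (fully open). A call has 1 to 12 rows; each row shifts and turns the commanded pose from where the row before left it, along the tool's axes as they then stand; what a row does not reach is not made up. The controller multiplies each number of a shift by 0.4 m and each number of a turn by pi rad. A row lasts 1/8 s, in which the tool goes at most 62.5 mm and 10.7 degrees, less where a joint would pass 70% of its speed; a pose out of reach is approached as far as the arm can. A call with a number of a shift or a turn outside -1 to 1 is refused whole. A call with a gripper value outside its range is refused whole. The fingers move at their own pace and stop on an object; the grip force is fixed at half the most. Time passes only in rows, so rows that do not move let the fingers close. It gives the time, the measured TCP pose, the force, the opening and the grip force at its end, in the units of the state.
- env.state(): the state, without advancing time (a new reading comes with each control period).
- env.read_camera(name): name is "side" or "top" or "wrist"; returns the picture (420x560x3 uint8, blue, green, red); there is no depth.
- env.camera_info(name): a dict with "fov_y" (degrees; the focal length in pixels is half the picture's height over the tangent of half this angle, whatever the lens; pixels are square), "cx", "cy" (the principal point, pixels), "rvec" (rotation vector, rad) and "tvec" (3), from world to camera coordinates, as OpenCV has them. Camera axes: x right, y down, z forward; pixel columns grow to the right and rows downward; lengths in m; the calibration is good to about 2 mm. A picture is of the moment at which its call begins: read the wrist's pose just before it. camera_info takes no time and is no camera call; for the wrist camera it gives the pose at the moment of the call.
- env.hand_in(): hands the job in; it is judged then, once.
The state is a dict: "t": time; "qpos": joint angles; "dq": joint speeds; "joint_torque": joint torques, N m; "position": TCP position; "tcp_rot": TCP orientation; "contact_force": force on the tool from outside, world axes, zero at the start; "torque": the same for the moment, N m; "grip_width": finger opening in m; "finger_force": force on a finger pad.
Only numpy, scipy, OpenCV 4.12 (cv2) and the standard library are available. Lean on these libraries where they do the work, as an engineer would, in place of code of your own. Each camera call takes 0.05 s, during which the arm holds its last target. There are 200 camera calls.

## Working session

There is one attempt and no reset: what is moved stays moved. The work goes in short steps, Python scripts to look and compute and a tool call to move; the robot and the scene stay as the last step left them, time stands still between calls to the robot, and variables do not carry over. Pictures are saved under pics/ and viewed, at most 10 in all, crops included, and the job is handed in when it is done.

Besides the shell and the picture viewer there is one more tool, called as name(argument=value, ...) on one line, values as JSON. arm_command: Moves the arm, as the interface text tells. Its arguments: {"type":"object","properties":{"rows":{"type":"array"}},"required":["rows"]}

```bash
mkdir -p pics
cat > h.py <<'E'
import numpy as np, cv2
from cell import env
from scipy.spatial.transform import Rotation as R
def cam(n):
    i=env.camera_info(n); im=env.read_camera(n)
    f=im.shape[0]/2/np.tan(np.radians(i['fov_y'])/2)
    K=np.array([[f,0,i['cx']],[0,f,i['cy']],[0,0,1.]])
    M=cv2.Rodrigues(np.array(i['rvec'],float))[0]; t=np.array(i['tvec'],float).ravel()
    return im,K,M,t,i
def ray(c,px):
    _,K,M,t,_=c
    px=np.atleast_2d(np.array(px,float))
    d=np.c_[px,np.ones(len(px))]@np.linalg.inv(K).T@M
    return -M.T@t,d
def onz(c,px,z):
    o,d=ray(c,px); return o+d*((z-o[2])/d[:,2])[:,None]
def proj(c,P):
    _,K,M,t,_=c
    p=(np.atleast_2d(P)@M.T+t)@K.T; return p[:,:2]/p[:,2:]
E
python3 - <<'E'
from h import *
for n in ['top','side','wrist']:
    c=cam(n); cv2.imwrite(f'pics/{n}0.png',c[0]); o,d=ray(c,[[280,210]]); print(n,c[4],o.round(3),d.round(3))
print(env.state())
E
```

```text
top {'fov_y': 49.95702545243213, 'cx': 279.17537372648553, 'cy': 213.29185379105448, 'rvec': array([ 2.13631649, -2.05992545,  0.23751041]), 'tvec': array([-0.00406455,  0.54531668,  1.21227047])} [0.256 0.006 1.304] [[ 0.234  0.006 -0.972]]
side {'fov_y': 44.328390811064786, 'cx': 287.1869071393629, 'cy': 215.53990035248924, 'rvec': array([ 0.0870767 , -2.77844496,  1.37229158]), 'tvec': array([0.53609626, 0.064146  , 1.6852292 ])} [0.432 1.333 1.081] [[ 0.076 -0.798 -0.599]]
wrist {'fov_y': 64.64061665227396, 'cx': 281.6619881889506, 'cy': 214.1060509085304, 'rvec': array([-2.39422056, -1.55354335, -0.25535691]), 'tvec': array([-0.62252049, -0.04163376,  0.38040722])} [0.178 0.603 0.372] [[ 0.281 -0.133 -0.951]]
{'t': 0.15, 'qpos': array([ 1.08229706e+00,  3.08844548e-01,  1.63488842e+00, -1.71754981e-05,
        1.19972256e+00, -6.97169587e-02]), 'dq': array([ 0.00092714, -0.00155627, -0.00466506, -0.00097567, -0.00189066,
       -0.00012107]), 'joint_torque': array([ 6.77628509e-05, -4.15802515e+01, -2.77144951e+01, -1.34393435e-04,
        5.97388149e-03,  1.50006855e-05]), 'position': array([0.25390316, 0.57042555, 0.24898897]), 'tcp_rot': array([-3.13973318e+00, -1.13813088e-04,  2.72281648e+00]), 'contact_force': array([-0.50775339,  0.13268985, -0.07514367]), 'torque': array([ 0.05894328, -0.00510156,  0.00860546]), 'finger_force': 0.0, 'grip_width': 0.08528549629778356}
```

View pics/top0.png

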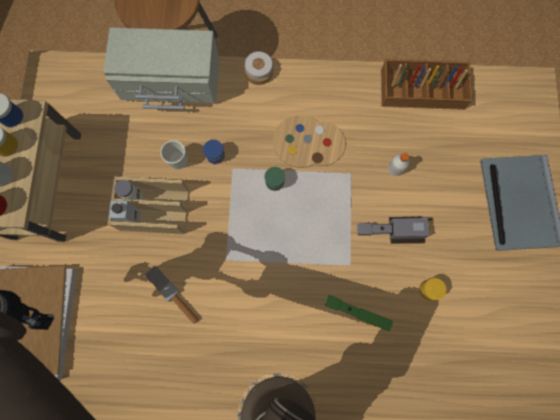

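View pics/side0.png

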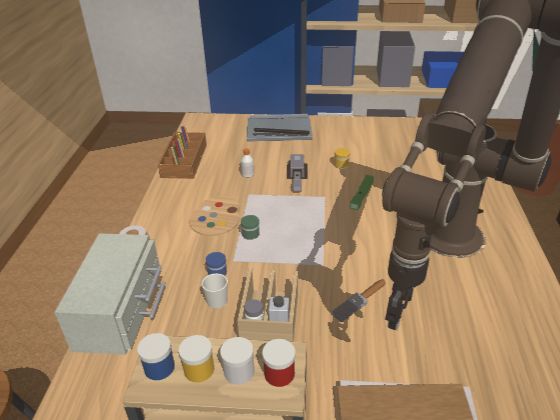

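Top view: the robot base is at the bottom, with +x up and +y to the left. The dock is at (408,229), with the reader sticking out to the left at (358–390,229). The rack is at (150,205) with its mouth facing right; the square tin is in the lower lane at (123,211) and the tub in the upper one. The sheet spans (229–352,169–264). In the side view the dock is at (297,170) and the rack at (268,305). Next I'll enlarge the parts that matter.

Run:
```python
from h import *
t=cv2.imread('pics/top0.png'); s=cv2.imread('pics/side0.png')
def crop(im,x,y,w,h,k): return cv2.resize(im[y:y+h,x:x+w],None,fx=k,fy=k,interpolation=cv2.INTER_CUBIC)
a=crop(t,345,200,100,60,4); b=crop(t,100,165,100,80,4)
c=crop(s,265,145,66,50,6)[:300,:400]; d=crop(s,230,260,80,85,4)[:, :400]
out=np.zeros((600,800,3),np.uint8)
out[:240,:400]=a; out[:320,400:]=b; out[300:600,:396]=c[:300,:396]; out[322:600,400:720]=d[:278,:320]
cv2.imwrite('pics/crop1.png',out)
```

```text
(no output)
```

View pics/crop1.png

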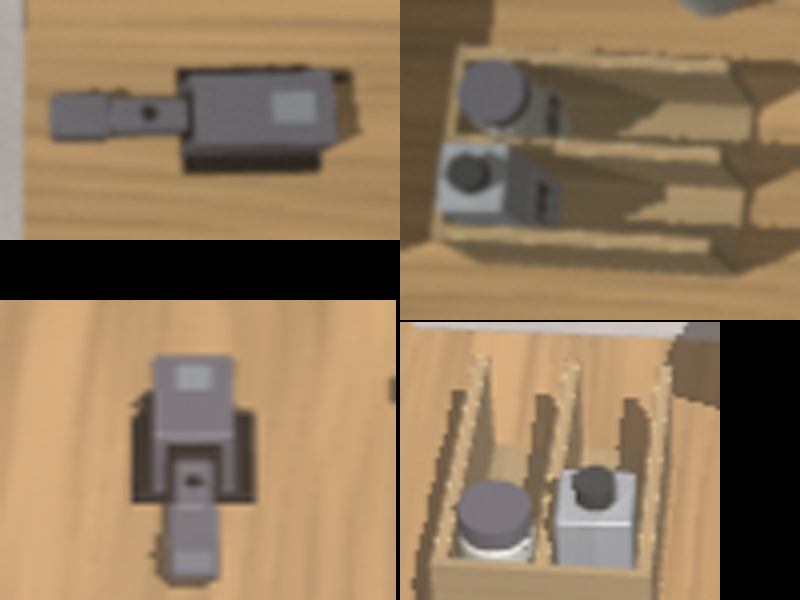

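Reader head and neck: top view (357–392, 223–235), with the neck button at (382.5,228.3) in the top view and (297.2,175.2) in the side view. Tin top face corners: top (111,201),(127.5,201),(125.5,219.5),(109,218.5); the cap is at (117,208) in the top view and (278.8,299) in the side view. I'll triangulate these.

Run:
```python
from h import *
T=cam('top');S=cam('side')
A=lambda *p:[(345+x/4,200+y/4) for x,y in p]
B=lambda *p:[(100+(x-400)/4,165+y/4) for x,y in p]
C=lambda *p:[(265+x/6,145+(y-300)/6) for x,y in p]
D=lambda *p:[(230+(x-400)/4,260+(y-322)/4) for x,y in p]
def tri(n,pt,ps):
    for a,b in zip(pt,ps):
        P=[c[1]@np.c_[c[2],c[3]] for c in(T,S)]
        X=cv2.triangulatePoints(P[0],P[1],np.array(a)[:,None],np.array(b)[:,None]).ravel(); X=X[:3]/X[3]
        print(n,X.round(4),'err',np.abs(proj(T,X)-a).max().round(2),np.abs(proj(S,X)-b).max().round(2))
tri('button',A((150,113)),C((193,481)))
tri('docktop +x+y? corners',A((190,72),(190,148),(333,72)),C((153,435),(232,435),(155,357)))
tri('head nose top',A((50,94),(50,136)),C((165,575),(215,575)))
tri('cap',B((468,173)),D((595,485)))
tri('tin top',B((445,143),(510,143),(502,218),(437,214)),D((556,518),(560,475),(632,473),(635,518)))
tri('tubcap',B((495,93)),D((495,510)))
tri('wallends',B((727,65),(720,155),(710,245)),D((482,362),(572,367),(664,370)))
print('wall tops z95',onz(T,B((727,65),(463,52),(720,155),(710,245),(437,232)),.095).round(4)[:,:2])
print('wall side z95',onz(S,D((482,362),(447,562),(572,367),(547,565),(664,370),(647,568)),.095).round(4)[:,:2])
print('reader z38 top',onz(T,A((50,94),(50,136),(187,98),(187,131),(150,113)),.037).round(4)[:,:2])
# sheet
m=cv2.inRange(cv2.cvtColor(T[0],cv2.COLOR_BGR2HSV),(0,0,110),(180,45,255)); m[:160]=0;m[275:]=0;m[:,:220]=0;m[:,360:]=0
q=cv2.boxPoints(cv2.minAreaRect(max(cv2.findContours(m,0,2)[0],key=cv2.contourArea))); print('sheet',q.round(1).tolist(),onz(T,q,.002).round(3)[:,:2])
```

```text
button [ 0.5189 -0.2823  0.0336] err 0.1 0.06
docktop +x+y? corners [ 0.5457 -0.3072  0.0508] err 0.08 0.04
docktop +x+y? corners [ 0.4938 -0.3062  0.0523] err 1.1 0.62
docktop +x+y? corners [ 0.5508 -0.4108  0.0455] err 0.0 0.0
head nose top [ 0.5337 -0.2144  0.0095] err 0.49 0.29
head nose top [ 0.5028 -0.2142  0.0105] err 0.29 0.17
cap [0.526  0.4483 0.1356] err 0.06 0.05
tin top [0.5484 0.4694 0.1273] err 0.03 0.03
tin top [0.5506 0.4277 0.1214] err 0.25 0.2
tin top [0.5021 0.4263 0.1237] err 1.19 0.95
tin top [0.4994 0.4681 0.1289] err 0.18 0.15
tubcap [0.59   0.447  0.1075] err 0.0 0.0
wallends [0.6199 0.2931 0.0889] err 0.57 0.43
wallends [0.5561 0.2928 0.0869] err 0.19 0.14
wallends [0.4919 0.2938 0.0884] err 0.16 0.12
wall tops z95 [[0.6197 0.2916]
 [0.6225 0.4774]
 [0.5547 0.2909]
 [0.4911 0.2922]
 [0.4933 0.4799]]
wall side z95 [[0.6175 0.2999]
 [0.6167 0.4804]
 [0.5547 0.3014]
 [0.5542 0.4792]
 [0.4912 0.3008]
 [0.492  0.478 ]]
reader z38 top [[ 0.5292 -0.2099]
 [ 0.4986 -0.2098]
 [ 0.5299 -0.3082]
 [ 0.5058 -0.3077]
 [ 0.5179 -0.2815]]
sheet [[226.8000030517578, 259.70001220703125], [230.6999969482422, 167.89999389648438], [353.6000061035156, 173.1999969482422], [349.6000061035156, 265.1000061035156]] [[ 0.416  0.163]
 [ 0.695  0.168]
 [ 0.692 -0.204]
 [ 0.413 -0.193]]
```

arm_command(rows=[[0,0,0,0,0,0.0525,1],[0,0,0,0,0,0.0525,1],[0,0,0,0,0,0.0525,1],[0,0,0,0,0,0.0525,1],[0,0,0,0,0,0.0525,1],[0,0,0,0,0,0.0525,1],[0,0,0,0,0,0.05,1],[-0.13,0.04,0,0,0,0,1],[-0.13,0.04,0,0,0,0,1],[-0.13,0.04,0,0,0,0,1],[-0.13,0.04,0,0,0,0,1],[-0.13,0.04,0,0,0,0,1]])

```text
t: 1.75
position: [0.3358, 0.3098, 0.25]
tcp_rot: [3.141, -0.0, 1.577]
contact_force: [1.4, 0.0, -0.6]
grip_width: 0.0853
finger_force: 0.0
```

arm_command(rows=[[-0.13,0.045,0,0,0,0,1],[-0.13,0.045,0,0,0,0,1],[-0.13,0.045,0,0,0,0,1],[-0.13,0.045,0,0,0,0,1],[-0.13,0.045,0,0,0,0,1],[-0.13,0.045,0,0,0,0,1],[-0.13,0.045,0,0,0,0,1],[-0.13,0.045,0,0,0,0,1],[-0.13,0.045,0,0,0,0,1],[-0.13,0.045,0,0,0,0,1],[-0.13,0.0,0,0,0,0,1],[0,0,0,0,0,0,1]])

```text
t: 3.25
position: [0.5185, -0.2632, 0.2498]
tcp_rot: [3.141, 0.001, 1.572]
contact_force: [-0.8, 0.4, -0.5]
grip_width: 0.0856
finger_force: 0.0
```

Run:
```python
from h import *
s=env.state(); print(s['t'],s['position'],s['tcp_rot'])
c=cam('wrist'); cv2.imwrite('pics/w1.png',c[0]); np.savez('w1.npz',K=c[1],M=c[2],t=c[3])
print(ray(c,[[280,210]]))
```

```text
3.25 [ 0.51849166 -0.26320554  0.24978569] [3.14144967e+00 1.17856710e-03 1.57167484e+00]
(array([ 0.51845274, -0.18126332,  0.37328927]), array([[-0.00494335, -0.31190023, -0.95019572]]))
```

View pics/w1.png

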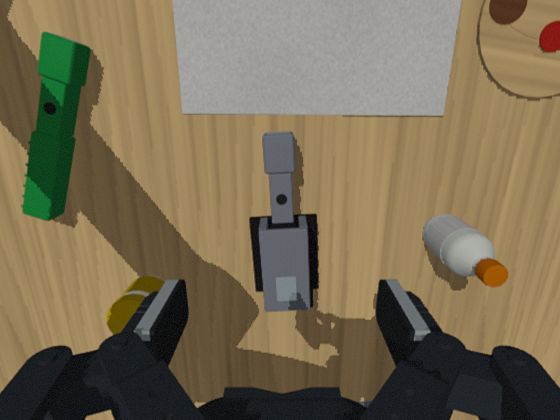

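The wrist view shows the reader pointing up in the image: nose edge at v≈133 (u 264–293), button at (281,199), dock mouth at v≈221. The sheet's near edge is at v≈115. Glue, the yellow pot and the green look-alike are all clear of the gripper.

Run:
```python
from h import *
z=np.load('w1.npz'); W=(0,z['K'],z['M'],z['t'],0); T=cam('top')
P=[c[1]@np.c_[c[2],c[3]] for c in(T,W)]
for n,a,b in [('button',(382.5,228.25),(281.3,199)),('nose top mid',(357.5,228.7),(278.5,133.5))]:
    X=cv2.triangulatePoints(P[0],P[1],np.array(a,float)[:,None],np.array(b,float)[:,None]).ravel(); X=X[:3]/X[3]; print(n,X.round(4),proj(W,X)-b)
print(onz(W,[[278.5,133.5],[278.5,165],[281.3,199],[282,180],[283.5,215]],.037).round(4)[:,:2])
print('docktop',onz(W,[[261,221],[307,221],[263,311],[312,306]],.051).round(4)[:,:2])
print('sheet',onz(W,[[183,114],[443,115]],.002).round(4)[:,:2])
```

```text
button [ 0.5184 -0.2817  0.0334] [[0.3213272  1.06070943]]
nose top mid [ 0.5157 -0.2119  0.0279] [[ 0.36180067 -0.95625043]]
[[ 0.5154 -0.2121]
 [ 0.5153 -0.2434]
 [ 0.5181 -0.2794]
 [ 0.5188 -0.259 ]
 [ 0.5204 -0.2973]]
docktop [[ 0.4971 -0.299 ]
 [ 0.5447 -0.299 ]
 [ 0.4972 -0.4082]
 [ 0.5528 -0.4016]]
sheet [[ 0.4128 -0.1948]
 [ 0.6916 -0.1959]]
```

arm_command(rows=[[-0.0375,0,0,0,0,-0.0145,1],[0,0,0.1,0,0,0,1],[0,0,0.1,0,0,0,1],[0,0,0.1,0,0,0,1],[0,0,0.1,0,0,0,1],[0,0,0.06,0,0,0,1],[0,0,0.05,0,0,0,1],[0,0,0.05,0,0,0,1],[0,0,0,0,0,0,1]])

```text
t: 4.47
position: [0.5176, -0.2735, 0.0244]
tcp_rot: [-3.139, -0.002, 1.622]
contact_force: [-0.1, 0.2, 0.5]
grip_width: 0.085
finger_force: 0.0
```

arm_command(rows=[[0,0,0,0,0,0,-1],[0,0,0,0,0,0,-1],[0,0,0,0,0,0,-1],[0,0,0,0,0,0,-1],[0,0,0,0,0,0,-1],[0,0,0,0,0,0,-1],[0,0,0,0,0,0,-1],[0,0,0,0,0,0,-1]])

```text
t: 5.48
position: [0.519, -0.275, 0.0268]
tcp_rot: [3.141, 0.001, 1.622]
contact_force: [-1.4, 0.6, 4.8]
grip_width: 0.0232
finger_force: 60.7
```

arm_command(rows=[[0.02,0,0,0,0,0,-1],[0.03,0,0,0,0,0,-1],[0.03,0,0,0,0,0,-1],[0.04,0,0,0,0,0,-1],[0.04,0,0,0,0,0,-1],[0.04,0,0,0,0,0,-1]])

```text
t: 6.22
position: [0.5143, -0.1932, 0.0258]
tcp_rot: [-3.141, -0.0, 1.622]
contact_force: [0.3, -1.9, 2.4]
grip_width: 0.0231
finger_force: 60.3
```

arm_command(rows=[[0.05,0,0,0,0,0,-1],[0.05,0,0,0,0,0,-1],[0.05,0,-0.0125,0,0,0,-1],[0.05,0,-0.0125,0,0,0,-1],[0.06,0,0,0,0,0,-1],[0.06,0,0,0,0,0,-1],[0.06,0,0,0,0,0,-1],[0,0,0,0,0,0,-1],[0,0,0,0,0,0,-1]])

```text
t: 7.35
position: [0.5071, -0.0427, 0.0363]
tcp_rot: [3.141, 0.0, 1.622]
contact_force: [0.2, -0.4, -3.2]
grip_width: 0.0232
finger_force: 59.7
```

Run:
```python
from h import *
s=env.state(); print(s['t'],s['position'],s['tcp_rot'],s['contact_force'])
T=cam('top'); S=cam('side'); W=cam('wrist'); p=s['position']
def crop(c,w,h,k):
    u,v=proj(c,p)[0].astype(int); print(u-w//2,v-h//2); x0,y0=max(0,u-w//2),max(0,v-h//2); return cv2.resize(c[0][y0:y0+h,x0:x0+w],None,fx=k,fy=k,interpolation=2)
a=crop(T,100,100,4);b=crop(S,100,100,4); cv2.imwrite('pics/c2.png',np.hstack([a,b]))
```

```text
7.35 [ 0.50714172 -0.04274956  0.03629048] [3.14096891e+00 3.53620268e-04 1.62233746e+00] [ 0.21981293 -0.42803323 -3.16641386]
249 179
246 163
```

View pics/c2.png

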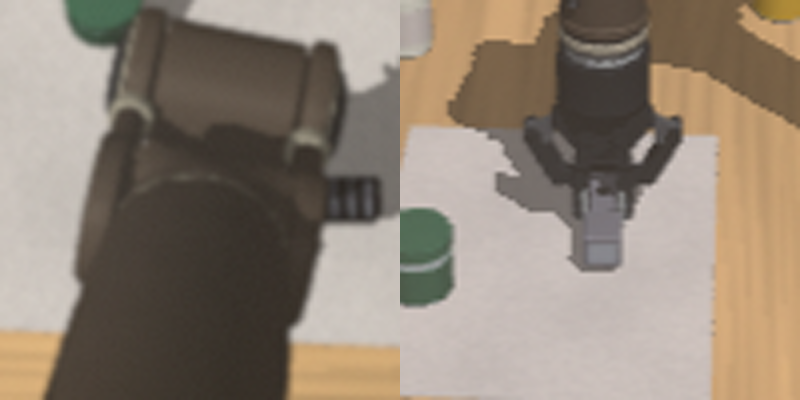

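The reader is fully out and held level: its ribbed tail shows at crop (380,195) and the head sits over the sheet. Lowering it now.

arm_command(rows=[[0,0,0.01,0,0,0,-1],[0,0,0.01,0,0,0,-1],[0,0,0.01,0,0,0,-1],[0,0,0.005,0,0,0,-1],[0,0,0,0,0,0,-1]])

```text
t: 8.12
position: [0.5067, -0.0429, 0.0217]
tcp_rot: [-3.141, -0.0, 1.622]
contact_force: [0.6, -0.3, -2.1]
grip_width: 0.0237
finger_force: 59.9
```

arm_command(rows=[[0,0,0,0,0,0,1],[0,0,0,0,0,0,1],[0,0,0,0,0,0,1],[0,0,0,0,0,0,1],[0,0,0,0,0,0,1],[0,0,0,0,0,0,1],[0,0,-0.02,0,0,0,1],[0,0,-0.1,0,0,0,1],[0,0,-0.14,0,0,0,1],[0,0,-0.14,0,0,0,1],[-0.1,0,-0.14,0,0,0,1],[0,0,0,0,0,0,1]])

```text
t: 9.62
position: [0.5127, -0.0817, 0.2392]
tcp_rot: [3.129, 0.004, 1.62]
contact_force: [0.4, -0.5, 0.6]
grip_width: 0.0854
finger_force: 0.0
```

Run:
```python
from h import *
s=env.state(); print(s['t'],s['position'],s['tcp_rot'],s['contact_force'])
W=cam('wrist'); cv2.imwrite('pics/w3.png',W[0]); np.savez('w3.npz',K=W[1],M=W[2],t=W[3])
```

```text
9.625 [ 0.51272818 -0.08168612  0.23923357] [3.12927618 0.0044007  1.61964046] [ 0.39541975 -0.52369464  0.60583521]
```

View pics/w3.png

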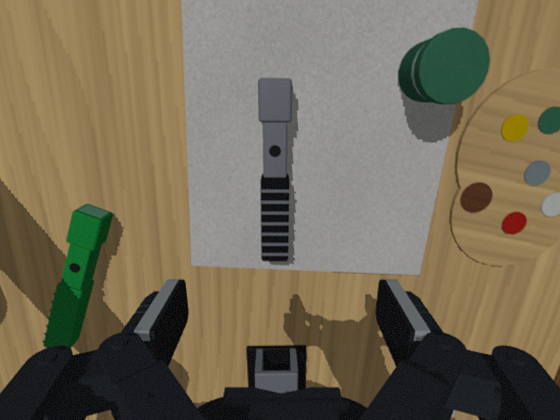

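The reader lies flat on the sheet, let go: nose edge at v≈79 (u 259–292), handle u 261–289, v 176–261, button at (275,151).

Run:
```python
from h import *
z=np.load('w3.npz'); W=(0,z['K'],z['M'],z['t'],0)
im=cv2.imread('pics/w3.png')
p=onz(W,[[275.5,79],[275,151],[275,177],[275.3,260],[261.5,220],[289,220]],.032); print(p.round(4)[:,:2])
print('len',np.linalg.norm(p[0]-p[3]),'width',np.linalg.norm(p[4]-p[5]))
s=env.state(); Rt=R.from_euler('xyz',s['tcp_rot']).as_matrix()
d=p[0]-p[3]; print('yaw',np.arctan2(d[1],d[0]))
o=p[2]; g=o-0.055*d/np.linalg.norm(d); g[2]=.022; print('origin',o,'grasp',g,'tool shift/0.4',Rt.T@(g-s['position'])/.4)
```

```text
[[ 0.5047  0.0182]
 [ 0.507  -0.0478]
 [ 0.508  -0.074 ]
 [ 0.5122 -0.1674]
 [ 0.4957 -0.121 ]
 [ 0.5248 -0.1197]]
len 0.1856818695291023 width 0.02913459991053943
yaw 1.611344813557939
origin [ 0.50803232 -0.07396156  0.032     ] grasp [ 0.51026188 -0.12891635  0.022     ] tool shift/0.4 [-0.12025421 -0.00991152  0.53543788]
```

arm_command(rows=[[-0.06,0,0,0,0,0,1],[-0.06,-0.006,0.05,0,0,0,1],[0,0,0.1,0,0,0,1],[0,0,0.1,0,0,0,1],[0,0,0.1,0,0,0,1],[0,0,0.1,0,0,0,1],[0,0,0.05,0,0,0,1],[0,0,0.03,0,0,0,1],[0,0,0,0,0,0,1],[0,0,0,0,0,0,1]])

```text
t: 10.92
position: [0.5094, -0.1273, 0.0215]
tcp_rot: [3.14, 0.0, 1.622]
contact_force: [-0.0, -0.9, -0.6]
grip_width: 0.085
finger_force: 0.0
```

arm_command(rows=[[0,0,-0.004,0,0,0,-1],[0,0,0,0,0,0,-1],[0,0,0,0,0,0,-1],[0,0,0,0,0,0,-1],[0,0,0,0,0,0,-1],[0,0,0,0,0,0,-1],[0,0,0,0,0,0,-1],[0,0,0,0,0,0,-1]])

```text
t: 11.92
position: [0.5097, -0.1276, 0.0232]
tcp_rot: [3.14, 0.001, 1.622]
contact_force: [-0.8, -0.2, 5.9]
grip_width: 0.0291
finger_force: 61.2
```

arm_command(rows=[[0,0,-0.03,0,0,0,-1],[0,0,-0.03,0,0,0,-1],[0,0,-0.035,0,0,0.0165,-1],[0.08,0.012,0,0,0,0,-1],[0.08,0.012,0,0,0,0,-1],[0.08,0.012,0,0,0,0,-1],[0.08,0,0,0,0,0,-1],[0.08,0,0,0,0,0,-1],[0.08,0,0,0,0,0,-1],[0.07,0,0,0,0,0,-1],[0.05,0,0,0,0,0,-1],[0,0,0,0,0,0,-1]])

```text
t: 13.42
position: [0.5233, 0.1138, 0.0607]
tcp_rot: [3.141, 0.0, 1.572]
contact_force: [-0.4, -0.8, -2.7]
grip_width: 0.0292
finger_force: 60.2
```

Run:
```python
from h import *
s=env.state(); print(s['t'],s['position'],s['tcp_rot'],s['contact_force'],s['finger_force'])
T=cam('top'); S=cam('side'); W=cam('wrist'); cv2.imwrite('pics/w4.png',W[0]); np.savez('w4.npz',K=W[1],M=W[2],t=W[3])
k=lambda i:cv2.resize(i,(400,400),interpolation=2)
cv2.imwrite('pics/s4.png',S[0]);cv2.imwrite('pics/t4.png',T[0])
a=k(T[0][160:260,110:210]); b=k(S[0][220:340,220:340])
cv2.imwrite('pics/c4.png',np.vstack([np.hstack([a,b])]))
```

```text
13.425 [0.52333484 0.1137572  0.06067266] [3.14142945e+00 1.31292173e-04 1.57206105e+00] [-0.40041267 -0.81461631 -2.67792379] 60.156766176223755
```

View pics/w4.png

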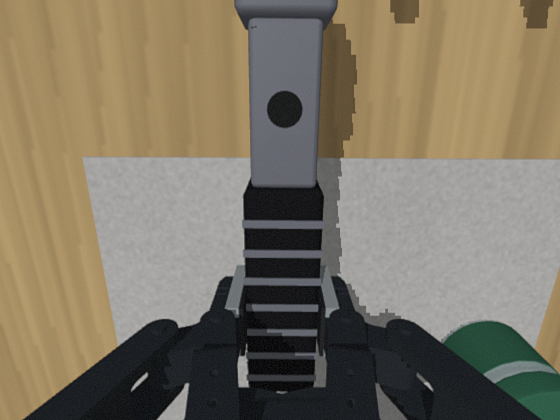

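View pics/c4.png

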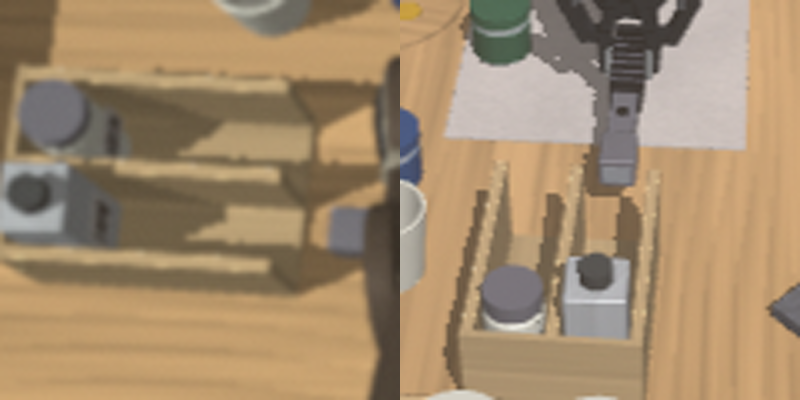

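The reader is held by the handle, with the nose just short of the lane mouth: top view nose edge at about (192.5, 212–222.5), side view nose top edge at about v=269 (u 400+). The lane ahead is clear. Checking nose pose against the lane.

Run:
```python
from h import *
z=np.load('w4.npz'); W=(0,z['K'],z['M'],z['t'],0)
T=cam('top');S=cam('side')
sd=lambda x,y:(220+(x-400)*.3,220+y*.3); tp=lambda x,y:(110+x/4,160+y/4)
def tri(n,A,a,B,b):
    P=[c[1]@np.c_[c[2],c[3]] for c in(A,B)]
    X=cv2.triangulatePoints(P[0],P[1],np.array(a,float)[:,None],np.array(b,float)[:,None]).ravel(); X=X[:3]/X[3]; print(n,X.round(4),np.abs(proj(A,X)-a).max().round(2))
tri('nose top edge mid',T,tp(330,229),S,sd(617,163))
tri('button W/S',W,(284.5,109),S,sd(623,110))
p=onz(W,[[286,14],[284.5,109],[283,186],[281,385]],.070); print(p.round(4)); d=p[1]-p[3]; print(np.arctan2(d[1],d[0]))
print('nose (top) z.07',onz(T,[tp(330,208),tp(330,250)],.070).round(4),'side',onz(S,[sd(600,163),sd(635,163)],.070).round(4))
print('walls',onz(T,[tp(278,175),tp(268,268)],.095).round(4),onz(S,[sd(577,168),sd(655,175)],.095).round(4))
print('tin',onz(S,[sd(566,258),sd(630,258)],.128).round(4),onz(T,[tp(8,165),tp(72,165),tp(67,240),tp(0,238)],.128).round(4))
print('label',onz(T,[tp(104,215)],.055))
```

```text
nose top edge mid [0.5245 0.2592 0.0657] 0.13
button W/S [0.5243 0.1917 0.0665] 0.1
[[0.5247 0.219  0.07  ]
 [0.5243 0.1917 0.07  ]
 [0.5238 0.1658 0.07  ]
 [0.5229 0.0759 0.07  ]]
1.5587382330072745
nose (top) z.07 [[0.5383 0.2596 0.07  ]
 [0.5081 0.2571 0.07  ]] side [[0.5388 0.2645 0.07  ]
 [0.509  0.2629 0.07  ]]
walls [[0.5546 0.2923 0.095 ]
 [0.4889 0.2934 0.095 ]] [[0.5548 0.298  0.095 ]
 [0.4897 0.3027 0.095 ]]
tin [[0.5501 0.4311 0.128 ]
 [0.5017 0.4284 0.128 ]] [[0.5468 0.4669 0.128 ]
 [0.5484 0.4238 0.128 ]
 [0.4967 0.4213 0.128 ]
 [0.4964 0.4662 0.128 ]]
label [[0.53072234 0.42285419 0.055     ]]
```

arm_command(rows=[[0.02,0,-0.003,0,0,0,-1],[0.04,0,0,0,0,0,-1],[0.04,0,0,0,0,0,-1],[0.04,0,0,0,0,0,-1],[0.04,0,0,0,0,0,-1],[0.04,0,0,0,0,0,-1],[0.04,0,0,0,0,0,-1],[0.035,0,0,0,0,0,-1],[0.02,0,0,0,0,0,-1],[0,0,0,0,0,0,-1],[0,0,0,0,0,0,-1],[0,0,0,0,0,0,-1]])

```text
t: 15.18
position: [0.5235, 0.2382, 0.0616]
tcp_rot: [-3.141, 0.0, 1.569]
contact_force: [-0.4, 0.0, -2.0]
grip_width: 0.0291
finger_force: 60.2
```

arm_command(rows=[[0,0,0,0,0,0,-1],[0,0,0,0,0,0,-1],[0,0,0,0,0,0,-1],[0,0,0,0,0,0,-1],[0,0,0,0,0,0,-1],[0,0,0,0,0,0,-1],[0,0,0,0,0,0,-1],[0,0,0,0,0,0,-1],[0,0,0,0,0,0,-1]])

```text
t: 16.3
position: [0.5235, 0.2387, 0.0616]
tcp_rot: [3.142, -0.0, 1.57]
contact_force: [0.9, 0.3, -1.5]
grip_width: 0.0292
finger_force: 60.2
```

Run:
```python
from h import *
s=env.state(); print(s['t'],s['position'],s['tcp_rot'],s['contact_force'],s['finger_force'])
T=cam('top'); S=cam('side')
k=lambda i:cv2.resize(i,(400,400),interpolation=2)
cv2.imwrite('pics/c5.png',np.hstack([k(T[0][160:260,100:200]),k(S[0][240:340,220:320])]))
```

```text
16.3 [0.52354158 0.23873942 0.06163478] [ 3.14158542e+00 -1.54504321e-05  1.56982885e+00] [ 0.90018144  0.26373705 -1.52984128] 60.152084827423096
```

View pics/c5.png

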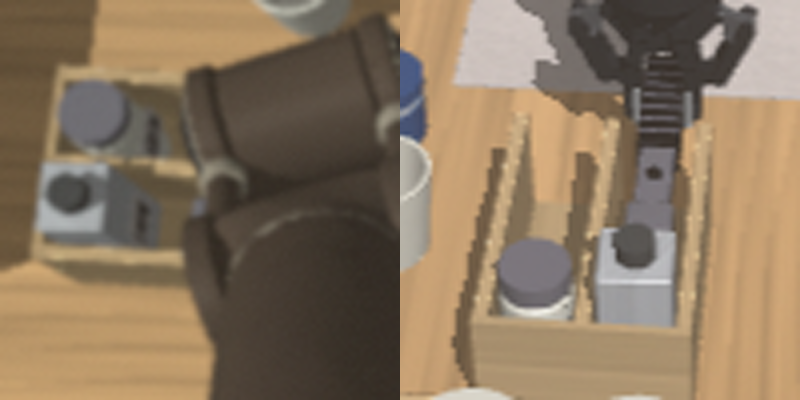

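In the side view the nose is centred in the tin's lane behind the cap; in the top view there is a gap of about 35 mm to the label, and the tin and tub haven't moved. I'll hold a little longer, then back out.

arm_command(rows=[[0,0,0,0,0,0,-1],[0,0,0,0,0,0,-1],[0,0,0,0,0,0,-1],[0,0,0,0,0,0,-1],[-0.03,0,0,0,0,0,-1],[-0.05,0,0,0,0,0,-1],[-0.05,0,0,0,0,0,-1],[-0.05,0,0,0,0,0,-1],[-0.05,0,0,0,0,0,-1],[-0.05,0,0,0,0,0,-1],[-0.06,0,0,0,0,0,-1],[-0.06,0,0,0,0,0,-1]])

```text
t: 17.9
position: [0.5234, 0.0772, 0.0617]
tcp_rot: [3.141, -0.0, 1.57]
contact_force: [0.6, -0.1, -1.0]
grip_width: 0.0287
finger_force: 60.2
```

arm_command(rows=[[-0.085,0,0,0,0,0,-1],[-0.085,0,0,0,0,0,-1],[-0.085,0,0,0,0,0,-1],[-0.085,0,0,0,0,0,-1],[-0.08,0,0,0,0,0,-1],[0,0,0,0,0,0,-1],[0,0,0.03,0,0,0,-1],[0,0,0.03,0,0,0,-1],[0,0,0.02,0,0,0,-1],[0,0,0.01,0,0,0,-1],[0,0,0,0,0,0,-1],[0,0,0,0,0,0,-1]])

```text
t: 19.4
position: [0.5236, -0.0892, 0.0259]
tcp_rot: [3.141, 0.0, 1.57]
contact_force: [0.3, -0.1, -2.6]
grip_width: 0.0289
finger_force: 60.2
```

arm_command(rows=[[0,0,0.006,0,0,0,-1],[0,0,0,0,0,0,-1],[0,0,0,0,0,0,-1]])

```text
t: 19.77
position: [0.5233, -0.0893, 0.0234]
tcp_rot: [3.141, 0.0, 1.57]
contact_force: [0.4, -0.5, -1.4]
grip_width: 0.0288
finger_force: 60.2
```

arm_command(rows=[[0,0,0,0,0,0,1],[0,0,0,0,0,0,1],[0,0,0,0,0,0,1],[0,0,0,0,0,0,1],[0,0,0,0,0,0,1],[0,0,0,0,0,0,1],[0,0,-0.02,0,0,0,1],[0,0,-0.1,0,0,0,1],[0,0,-0.14,0,0,0,1],[0,0,-0.14,0,0,0,1],[-0.1,0,-0.1,0,0,0,1],[0,0,0,0,0,0,1]])

```text
t: 21.28
position: [0.5264, -0.1321, 0.2288]
tcp_rot: [3.131, 0.004, 1.568]
contact_force: [-0.2, 0.4, 0.3]
grip_width: 0.0857
finger_force: 0.0
```

Run:
```python
from h import *
s=env.state(); print(s['t'],s['position'],s['contact_force'])
W=cam('wrist'); cv2.imwrite('pics/w6.png',W[0])
```

```text
21.275 [ 0.52642466 -0.13206398  0.22876151] [-0.24172093  0.4468466   0.30891726]
```

View pics/w6.png

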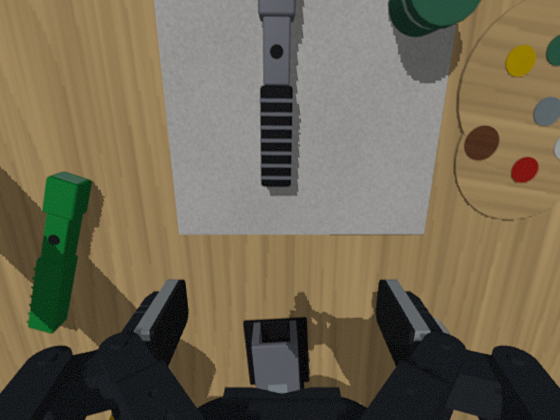

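The reader lies flat and right way up on the sheet: tail at (276,186), well inside the sheet edge at v≈234, nose well short of the far edge. The gripper is clear.

```bash
python3 -c "
from cell import env
print(env.hand_in())"
```

```text
the job is handed in; nothing more can be done
None
```

I drew the reader out of the dock, laid it down, took it again by the handle, held it at the tin's label for over a second, then laid it flat on the white sheet and let go. The job is handed in at about 21 s; the hand-in returned no verdict.

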